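# Set the cooking-class table in order

### The job

Sort the things left on the demonstration table: stand the two spice jars upright in the wooden caddy, one in each bay, and set the two white ramekins open side up in the low metal tray, one in each bay. Put the small wooden serving board on the sloped display stand, lying flat along the slope with its long side running up it, centred, its lower end resting against the bottom lip. Never tip a jar over, and leave the pepper mill and the measuring jug where they stand.

Things in the scene. Friction and masses are not known exactly. Their poses are not given: they have to be found in the camera images.
- jar_a: A spice jar: brown glass body 44 mm in diameter with a paper band and a flat black screw cap 42 mm across; 82 mm tall in all, about 0.12 kg, standing upright on the table. Origin at the centre of its underside, z up. The two jars are alike. 
- jar_b: A spice jar: brown glass body 44 mm in diameter with a paper band and a flat black screw cap 42 mm across; 82 mm tall in all, about 0.12 kg, standing upright on the table. Origin at the centre of its underside, z up. The two jars are alike. 
- ramekin_a: A small straight-sided white ceramic ramekin (open cup), 56 mm in outer diameter, 42 mm tall, wall 4 mm, about 0.12 kg, standing open side up on the table. Origin at the centre of its underside, z up through its mouth. The two ramekins are alike. 
- ramekin_b: A small straight-sided white ceramic ramekin (open cup), 56 mm in outer diameter, 42 mm tall, wall 4 mm, about 0.12 kg, standing open side up on the table. Origin at the centre of its underside, z up through its mouth. The two ramekins are alike. 
- board: A small brown wooden serving board lying flat on the table, 100 mm long (its x), 58 mm wide (its y) and 15 mm thick (its z), about 0.08 kg, with two thin dark strips across the top near its ends. Origin at the centre of its underside. Either end may point up the stand's slope.
- caddy: A light plywood open box fixed to the table, 80 mm (its x) by 155 mm (its y), 35 mm high, walls and floor 5 mm thick. A 5 mm divider as high as the walls splits it into two bays, each 70 by 70 mm inside, centred 37.5 mm to either side of the origin along y. Origin at the centre of its underside, so the inner floor is at z = 5 mm.
- tray: A low aluminium open tray fixed to the table, 92 mm (its x) by 180 mm (its y), 14 mm high, walls and floor 4 mm thick. A 4 mm divider as high as the walls splits it into two bays, each 84 by 84 mm inside, centred 44 mm to either side of the origin along y. Origin at the centre of its underside, so the inner floor is at z = 4 mm.
- stand: Fixed dark wood stand, base 135 (x) by 90 mm (y), origin under its centre. A rest 46 mm wide, 120 long rises to +x at 25 deg; its top face starts at x -55, z 20 mm at a pale lip 90 wide, 16 high square to the slope, on the robot's side. Board home: underside centre at x -9.7, y 0, z 41.1 mm, board y along stand y, edges overhanging 6 mm each side. The board does not slide down by itself.
- mill: A turned dark wooden pepper mill, 137 mm tall, 54 mm across its foot, standing at the far side. Not part of the job: leave it alone. Origin at the centre of its underside.
- jug: A clear plastic measuring jug with a handle, 110 mm tall, 100 mm across the rim, its handle reaching out to 87 mm from its axis along its +x, standing at the far side. Not part of the job: leave it alone. Origin at the centre of its underside.
Mind the look-alikes: they are no part of the job. Leave any purple look-alike of the ramekin_b alone. Leave any red look-alike of the ramekin_a alone.

How it is judged:
At the end, for the whole second after the job is handed in: Jars and ramekins upright (0.12 rad) on the floors of the caddy and tray bays, one per bay; board flat on the slope (0.1 rad), within 15 mm of its middle, turned under 0.2 rad, lower end within 10 mm of the lip; all released and at rest (x of jar_a in the frame of caddy between -0.018 and 0.018 m and z of jar_a in the frame of caddy between 0.002 and 0.009 m and angle between each of jar_a, jar_b, ramekin_a, ramekin_b's own z axis and vertical below 0.12 rad and x of jar_b in the frame of caddy between -0.018 and 0.018 m and z of jar_b in the frame of caddy between 0.002 and 0.009 m and ((y of jar_a in the frame of caddy between 0.018 and 0.056 m and y of jar_b in the frame of caddy between -0.056 and -0.018 m) or (y of jar_b in the frame of caddy between 0.018 and 0.056 m and y of jar_a in the frame of caddy between -0.056 and -0.018 m)) and x of ramekin_a in the frame of tray between -0.018 and 0.018 m and z of ramekin_a in the frame of tray between 0.001 and 0.008 m and x of ramekin_b in the frame of tray between -0.018 and 0.018 m and z of ramekin_b in the frame of tray between 0.001 and 0.008 m and ((y of ramekin_a in the frame of tray between 0.024 and 0.064 m and y of ramekin_b in the frame of tray between -0.064 and -0.024 m) or (y of ramekin_b in the frame of tray between 0.024 and 0.064 m and y of ramekin_a in the frame of tray between -0.064 and -0.024 m)) and x of board in the frame of stand between -0.018 and 0.002 m and y of board in the frame of stand between -0.015 and 0.015 m and z of board in the frame of stand between 0.035 and 0.051 m and angle between the y axis of board and the y axis of stand, either way round below 0.2 rad and angle between the z axis of board and the z axis of stand, either way round between 0.336 and 0.536 rad and linear speed of each of jar_a, jar_b, ramekin_a, ramekin_b, board below 0.02 m/s and angular speed of each of jar_a, jar_b, ramekin_a, ramekin_b, board below 0.2 rad/s); the robot touches nothing.
It fails at once if a spice jar is tipped over (more than 0.7 rad) (angle between any of jar_a, jar_b's own z axis and vertical above 0.7 rad).
It fails at once if the pepper mill or the jug is moved by more than 30 mm (distance of any of mill, jug from where it was at the start of the episode above 0.03 m).
It also fails if it takes over 131 s, if anything falls off the work surface, if the arm or the gripper's body presses on something with over 40 N, if the wrist force passes 120 N, or if a joint passes its speed limit or range.

### The arm

A 6-joint arm with a two-finger parallel gripper is mounted at the origin on the work surface. World frame = base frame: x ahead of the robot, y to its left, z up, the work surface at z = 0. Lengths are in m, angles in rad, forces in N, time in s.
With the tool pointing down it reaches from about 0.35 to 0.8 m from the base axis. Payload 7.3 kg.
Tool frame: the origin (TCP) lies between the finger pads; the fingertips stand 25 mm ahead of it and the grasp point (between the pads) lies 6 mm ahead of it (r.tip_extent is the distance from the TCP to the fingertips, in m); z points along the fingers, y is the line along which they close (so a half turn about z gives the same grasp; the last joint's range is limited). The gripper opens to 85 mm and grips with 20 to 120 N. Pads are 22 mm wide; open, the fingers measure 114 mm over their backs; the gripper's body (76 mm by 85 mm) begins 54 mm behind the grasp point. The pads swing forward as they close: fully open they stand 13 mm farther back than shut.
Start: joints at [-1.466, 0.342, 1.524, -0, 1.275, -0.146], TCP at [0.13, -0.509, 0.256] pointing down, gripper open.
Joint ranges: [-2.53, 2.53], [-0.77, 2.02], [0.04, 2.7], [-1, 4.14], [0.28, 2.66], [-3.11, 3.11]. Speed limits (rad/s): [2.57, 2.57, 3.14, 3.14, 3.14, 3.14].

### API

Orientations are given as a unit quaternion [x, y, z, w].
In Python, from workcell import r, command_gripper, optics gives the robot as it stands. The module is installed in compiled form; this text tells all that it offers. Calls block until the motion is done:
- r.reach(position, orientation): joint-space move of the TCP to a pose.
- r.move_straight(position, orientation=None, speed=0.15, max_force=None): straight line of the TCP; orientation=None keeps the orientation; speed is the mean speed in m/s. With max_force (N) it stops when the force on the tool has changed by that much, and returns True; else False.
- r.movej(angles): joint-space move.
- command_gripper(opening, force=None): finger opening in m; force is the grip in N (None keeps the last); returns when the fingers have stopped.
- r.hold(seconds).
- r.solve_ik(position, orientation): joint angles nearest the present ones, or None.
- r.read_state(): the state.
- optics.get_image(name): name is "scene" or "top"; returns (picture, depth): 400x640x3 uint8, red, green, blue; 400x640 float32, m along the optical axis (not along the pixel's ray), 0 where there is no reading.
- optics.camera_model(name): a dict with "K" (3x3 intrinsics, pixels), "R" (3x3) and "t" (3): a world point X has camera coordinates R X + t. Camera axes: x right, y down, z forward; pixel columns grow to the right and rows downward; lengths in m; the calibration is good to about 2 mm. A picture is of the moment at which its call begins. camera_model takes no time and is no camera call.
A pose or a line that the arm cannot do raises r.PlanningError and nothing moves.
- r.finish_job(): hands the job in; it is judged then, once.
The state is a dict: "time_s": time; "joint_positions": joint angles; "dq": joint speeds; "tau": joint torques, N m; "eef_pos": TCP position; "eef_rot": TCP orientation; "contact_force": force on the tool from outside, world axes, zero at the start; "torque": the same for the moment, N m; "grip_width": finger opening in m; "grip_force": force on a finger pad.
Only numpy, scipy, OpenCV 4.12 (cv2) and the standard library are available. Lean on these libraries where they do the work, as an engineer would, in place of code of your own. Each camera call takes 0.05 s, during which the arm holds its last target. There are 200 camera calls.

## Working session

There is one attempt and no reset: what is moved stays moved. The work goes in short steps, each a Python script; the robot and the scene stay as the last script left them, time stands still between calls to the robot, and variables do not carry over. Pictures are saved under pics/ and viewed, at most 14 in all, crops included, and the job is handed in when it is done.

```bash
mkdir -p pics; python3 - <<'E'
from workcell import r, command_gripper, optics
import cv2,numpy as np
for n in("scene","top"):
    im,d=optics.get_image(n); cv2.imwrite(f"pics/{n}0.png",im[:,:,::-1]); np.savez(f"{n}0.npz",im=im,d=d)
    m=optics.camera_model(n); print(n,np.round(m["K"],1).tolist(),"C",np.round(-np.array(m["R"]).T@m["t"],3),np.round(m["R"],3).tolist(), (d==0).mean())
s=r.read_state();print(s["time_s"],s["eef_pos"],s["eef_rot"],s["grip_width"],r.tip_extent)
E
```

```text
scene [[434.7, 0.0, 319.9], [0.0, 434.7, 198.5], [0.0, 0.0, 1.0]] C [ 0.887 -0.424  0.826] [[0.718, 0.695, 0.015], [0.576, -0.583, -0.573], [-0.39, 0.421, -0.819]] 0.00401953125
top [[431.8, 0.0, 327.2], [0.0, 431.8, 195.7], [0.0, 0.0, 1.0]] C [ 0.312 -0.027  1.053] [[0.074, -0.997, 0.003], [-0.974, -0.073, -0.213], [0.212, 0.013, -0.977]] 0.0038515625
0.1 [ 0.13028105 -0.50822277  0.25570315] [ 9.92148612e-01  1.25062505e-01  6.68959469e-06 -7.08811549e-04] 0.08506400263982722 0.025
```

View pics/top0.png

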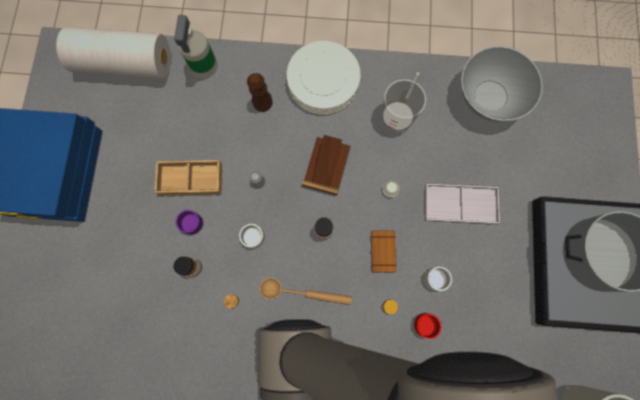

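View pics/scene0.png

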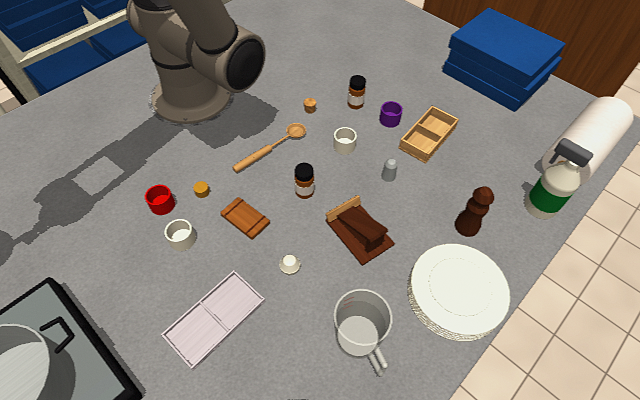

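The top view shows the jars at (185,267) and (324,228), the ramekins at (251,236) and (438,279), and the board at (384,251). The caddy is at (188,177), the tray at (462,203) and the stand at (326,165). The purple (189,222) and red (428,325) cups are look-alikes. The mill is at (260,92) and the jug at (400,105).

```bash
cat > vis.py <<'E'
import numpy as np, cv2
from workcell import optics
def cloud(n,d):
    m=optics.camera_model(n);K=np.array(m["K"]);v,u=np.indices(d.shape)
    c=np.stack([(u-K[0,2])/K[0,0]*d,(v-K[1,2])/K[1,1]*d,d],-1)
    return (c-np.array(m["t"]))@np.array(m["R"])   # R^T (c-t)
def proj(n,X):
    m=optics.camera_model(n);c=np.array(m["R"])@X+m["t"];p=np.array(m["K"])@c;return p[:2]/p[2]
def top_points(n,im,d,c,rad,zlo,zhi):
    P=cloud(n,d);k=(d>0)&(np.hypot(P[...,0]-c[0],P[...,1]-c[1])<rad)&(P[...,2]>zlo)&(P[...,2]<zhi)
    return P[k],im[k]
E
python3 - <<'E'
from vis import *
D={n:np.load(f"{n}0.npz") for n in("top","scene")}
P=cloud("top",D["top"]["d"])
T=dict(jar1=(185,266,.06,.075,.09),jar2=(324,227,.06,.075,.09),ram1=(251,236,.05,.036,.048),ram2=(438,279,.05,.036,.048),board=(384,251,.07,.009,.022),caddy=(188,172,.1,.029,.04),tray=(462,203,.115,.009,.019),stand=(326,165,.1,.006,.1))
for k,(u,v,rad,lo,hi) in T.items():
    print(k,"seed",np.round(P[v,u],3))
    for n in D:
        q,_=top_points(n,D[n]["im"],D[n]["d"],P[v,u],rad,lo,hi)
        if len(q)<4: print(' ',n,len(q));continue
        (cx,cy),(w,h),a=cv2.minAreaRect((q[:,:2]*1000).astype(np.float32))
        print(' ',n,len(q),np.round([cx,cy,w,h,a],1),"zmed",round(np.median(q[:,2])*1000,1))
for nm,(u,v) in dict(mill=(258,85),jug=(400,100),knob=(392,189),shaker=(256,180)).items(): print(nm,np.round(P[v,u],3))
a=D["top"]["im"][120:350,140:520];cv2.imwrite("pics/crop.png",cv2.resize(a[:,:,::-1],None,fx=2.1,fy=2.1,interpolation=cv2.INTER_CUBIC))
E
```

```text
jar1 seed [0.34 0.29 0.08]
  top 292 [341.5 294.3  39.7  39.8   4.3] zmed 81.4
  scene 169 [341.8 294.6  40.6  42.   69. ] zmed 81.9
jar2 seed [ 0.45  -0.012  0.082]
  top 264 [452.3 -10.6  40.8  38.7   4.3] zmed 81.3
  scene 248 [453.7 -13.1  39.4  41.2  44.7] zmed 81.8
ram1 seed [0.425 0.165 0.005]
  top 125 [423.6 159.2  52.4  54.6   3.1] zmed 41.0
  scene 142 [424.9 157.6  51.8  56.8  43. ] zmed 40.8
ram2 seed [ 0.356 -0.291  0.008]
  top 136 [ 357.3 -286.3   53.7   53.6   30.5] zmed 40.8
  scene 201 [ 358.3 -287.4   54.9   55.1   58.1] zmed 40.7
board seed [ 0.412 -0.159  0.012]
  top 1009 [ 414.1 -158.3   98.7   58.3    4. ] zmed 14.1
  scene 1028 [ 414.3 -159.5  100.9   58.8    4.7] zmed 14.8
caddy seed [0.567 0.331 0.031]
  top 483 [533.2 328.7 128.6 156.4   6. ] zmed 33.5
  scene 459 [534.1 328.9 128.4 161.4   5.3] zmed 34.0
tray seed [ 0.545 -0.346  0.01 ]
  top 448 [ 544.6 -346.4   92.8  181.2    1.3] zmed 12.5
  scene 807 [ 545.5 -346.4   94.   180.     1.4] zmed 13.1
stand seed [ 0.608 -0.005  0.041]
  top 1662 [616.9  -5.4  89.5 136.3  78.9] zmed 30.0
  scene 2363 [617.8  -6.5  91.5 137.   78.8] zmed 23.8
mill [0.765 0.166 0.124]
jug [ 0.804 -0.182  0.014]
knob [ 0.562 -0.169  0.03 ]
shaker [0.554 0.159 0.053]
```

View pics/crop.png

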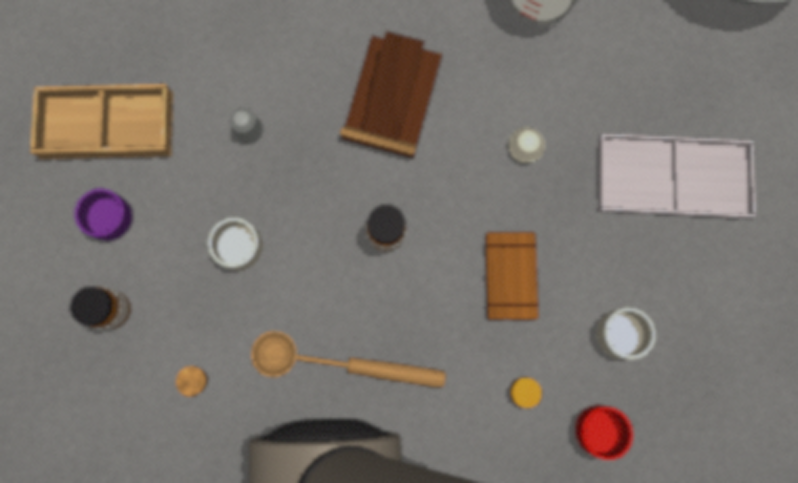

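```bash
cat > lib.py <<'E'
import numpy as np
from scipy.spatial.transform import Rotation as Rot
from workcell import r, command_gripper, optics
def quat(yaw,tilt=None):
    """tool down with closing line y at angle yaw (mod pi); tilt=(angle, heading): approach leans toward heading. Picks the half turn nearest in joints."""
    z=np.array([0,0,-1.]) if tilt is None else np.array([np.sin(tilt[0])*np.cos(tilt[1]),np.sin(tilt[0])*np.sin(tilt[1]),-np.cos(tilt[0])])
    out=[]
    for s in(1,-1):
        y=s*np.array([np.cos(yaw),np.sin(yaw),0]); x=np.cross(y,z)
        out.append(Rot.from_matrix(np.stack([x,y,z],1)).as_quat())
    return out
def best(p,qs):
    j0=np.array(r.read_state()["joint_positions"]);c=[]
    for q in qs:
        j=r.solve_ik(p,q)
        if j is not None: c.append((np.abs(np.array(j)-j0).max()+ (5 if abs(j[5])>2.9 else 0),list(q)))
    return min(c,key=lambda t:t[0])[1]
def rep(s):
    a=r.read_state();print(s,"t=%.1f"%a["time_s"],np.round(a["eef_pos"],4),"w=%.4f f=%.1f"%(a["grip_width"],a["grip_force"]),np.round(a["contact_force"],1))
def pick(x,y,z,yaw,opening=.078,force=40,up=.2):
    command_gripper(opening); p=np.array([x,y,up]); q=best(p,quat(yaw)); r.reach(p,q)
    print("blocked",r.move_straight([x,y,z],q,speed=.12,max_force=15)); rep("down")
    command_gripper(.0,force); rep("grip"); r.move_straight([x,y,up],q,speed=.2); rep("up")
def place(x,y,z,yaw,up=.2,opening=.07):
    p=np.array([x,y,up]); q=best(p,quat(yaw)); r.reach(p,q); r.move_straight([x,y,z+.012],q,speed=.15)
    hit=r.move_straight([x,y,z-.004],q,speed=.03,max_force=6); rep("place hit=%s"%hit)
    command_gripper(opening); r.move_straight([x,y,up],q,speed=.2); rep("released")
E
python3 - <<'E'
from vis import *; from lib import *
for n in("top","scene"):
    D=np.load(f"{n}0.npz"); q,_=top_points(n,D["im"],D["d"],(.567,.331),.1,.029,.04); q=q[q[:,0]>.5]
    print(n,np.round(cv2.minAreaRect((q[:,:2]*1000).astype(np.float32)),1) if 0 else cv2.minAreaRect((q[:,:2]*1000).astype(np.float32)))
pick(.3415,.2945,.065,np.radians(2))
E
```

```text
top ((556.8937377929688, 331.1905822753906), (80.98095703125, 156.42530822753906), 6.006518363952637)
scene ((557.8123779296875, 331.0924987792969), (80.87112426757812, 161.4264373779297), 5.64169979095459)
blocked False
down t=4.5 [0.3419 0.2947 0.0655] w=0.0779 f=0.0 [ 0.8 -0.5 -0.5]
grip t=5.0 [0.3416 0.2947 0.0657] w=0.0428 f=39.9 [-1.2 -0.3  6.5]
up t=5.8 [0.3409 0.2941 0.199 ] w=0.0424 f=40.7 [-0.6 -0.1 -1.2]
```

```bash
python3 - <<'E'
from lib import *
a=np.radians(5.6)
place(.5537,.3685,.0705,a)
pick(.453,-.012,.065,0)
place(.5610,.2939,.0705,a)
E
```

```text
place hit=True t=8.1 [0.5536 0.3686 0.0705] w=0.0429 f=41.4 [-1.1  0.3  5. ]
released t=9.2 [0.5531 0.3682 0.1986] w=0.0702 f=0.0 [ 0.1  0.2 -0.4]
blocked False
down t=12.2 [ 0.4534 -0.012   0.0655] w=0.0778 f=0.0 [ 0.  -0.2 -0.4]
grip t=12.7 [ 0.4532 -0.0121  0.0657] w=0.0428 f=39.9 [-1.5 -0.   5.6]
up t=13.5 [ 0.4523 -0.0119  0.1991] w=0.0431 f=40.7 [-0.5 -0.1 -2.8]
place hit=True t=16.1 [0.5612 0.2941 0.0708] w=0.0425 f=41.3 [-0.   0.1  5.5]
released t=17.3 [0.5604 0.2937 0.1988] w=0.0702 f=0.0 [ 1.  -0.2  0. ]
```

```bash
python3 - <<'E'
from lib import *
a=np.radians(1.35)
pick(.4243,.1584,.037,a)
place(.5440,-.3024,.0415,a)
pick(.3578,-.2868,.037,a)
place(.5460,-.3904,.0415,a)
# board: probe tip height beside it, gripper clear of it
command_gripper(.072); y=np.radians(4.3)+np.pi/2; p=[.4142,-.1589,.2]; q=best(p,quat(y)); r.reach(p,q)
print(r.move_straight([.4142,-.1589,.028],q,speed=.12,max_force=10)); rep("above board")
im,d=optics.get_image("scene"); import cv2; cv2.imwrite("pics/s1.png",im[:,:,::-1])
E
```

```text
blocked False
down t=19.8 [0.4247 0.1585 0.0375] w=0.0777 f=0.0 [ 0.2  0.1 -0.4]
grip t=20.2 [0.4246 0.1585 0.0378] w=0.0544 f=42.0 [-0.5 -1.   6.5]
up t=21.1 [0.4236 0.1583 0.199 ] w=0.0541 f=42.3 [ 0.4 -0.7 -1.5]
place hit=True t=24.4 [ 0.5441 -0.3025  0.0418] w=0.0538 f=43.0 [-0.1  1.3  4.7]
released t=25.7 [ 0.5434 -0.302   0.1987] w=0.0699 f=0.0 [0.4 0.3 0.2]
blocked False
down t=28.2 [ 0.3581 -0.2871  0.0375] w=0.0780 f=0.0 [-0.2 -0.2  0.9]
grip t=28.6 [ 0.358  -0.287   0.0379] w=0.0555 f=41.3 [-0.1  0.8  6.8]
up t=29.5 [ 0.3573 -0.2863  0.199 ] w=0.0554 f=42.6 [-1.2 -0.2 -1.6]
place hit=True t=32.0 [ 0.5462 -0.3905  0.0419] w=0.0557 f=43.2 [-0.7  0.4  5.1]
released t=33.2 [ 0.5455 -0.3899  0.1985] w=0.0699 f=0.0 [-0.3 -0.2 -0.5]
False
above board t=36.3 [ 0.4146 -0.1591  0.0285] w=0.0721 f=0.0 [-0.9 -0.6  1. ]
```

View pics/s1.png

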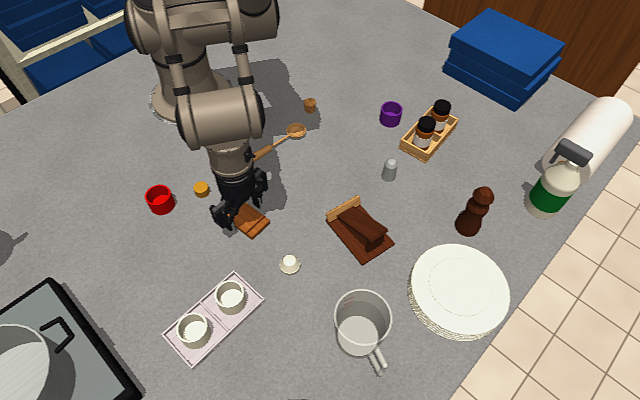

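Both jars stand in the caddy bays at (425,130) and (441,112). Both ramekins sit in the tray bays at (193,330) and (230,295). The gripper straddles the board, so I'll grasp it and place it with the tool tilted 25°.

```bash
python3 - <<'E'
from lib import *
h=np.radians(-11.15); t=np.radians(25)
O=np.array([.6173,-.006,0]); ex=np.array([np.cos(h),np.sin(h),0])
s=ex*np.cos(t)+np.array([0,0,np.sin(t)]); n=-ex*np.sin(t)+np.array([0,0,np.cos(t)])
home=O+ex*-.0097+np.array([0,0,.0411])
command_gripper(.067)
print(r.move_straight([.4142,-.1589,.012],None,speed=.03,max_force=5)); rep("probe")
z=r.read_state()["eef_pos"][2]+.003
r.move_straight([.4142,-.1589,z],None,speed=.05); command_gripper(0,60); rep("grip")
dz=r.read_state()["eef_pos"][2]
r.move_straight([.4142,-.1589,.2],None,speed=.15); rep("up")
base=home+s*.004+n*dz
p=base+n*.12; q=best(p,quat(h+np.pi/2,(t,h))); print(p,r.solve_ik(p,q)); r.reach(p,q)
r.move_straight(base+n*.012,q,speed=.12)
import cv2; im,d=optics.get_image("scene"); cv2.imwrite("pics/s2.png",cv2.resize(im[120:300,240:480,::-1],None,fx=3,fy=3))
np.savez("plan.npz",base=base,n=n,s=s,q=q); rep("over slope")
E
```

```text
True
probe t=37.0 [ 0.4144 -0.159   0.0182] w=0.0668 f=3.6 [-1.   0.8  6.7]
grip t=37.5 [ 0.4141 -0.1588  0.0213] w=0.0565 f=64.1 [-1.2 -0.1  6. ]
up t=38.8 [ 0.4138 -0.1587  0.1992] w=0.0569 f=63.7 [ 0.6 -0.3 -1. ]
[0.55274057 0.00672457 0.17087483] [-0.10703724  0.31746782  1.92067456 -0.08171158  0.46993455 -1.41851038]Traceback (most recent call last):
  File "<stdin>", line 14, in <module>
workcell.PlanningError: the arm cannot follow that straight line within its joint ranges
```

```bash
python3 - <<'E'
from lib import *
rep("now")
h=np.radians(-11.15); t=np.radians(25)
O=np.array([.6173,-.006,0]); ex=np.array([np.cos(h),np.sin(h),0])
s=ex*np.cos(t)+np.array([0,0,np.sin(t)]); n=-ex*np.sin(t)+np.array([0,0,np.cos(t)])
base=O+ex*-.0097+np.array([0,0,.0411])+s*.004+n*.0213
for tilt in (25,22,20,18,15):
  for k in (0,.012,.03,.06,.12):
    for nm,dv in(("n",n),("z",np.array([0,0,1]))):
      for i,q in enumerate(quat(h+np.pi/2,(np.radians(tilt),h))):
        j=r.solve_ik(base+dv*k,q)
        if j is not None: print(tilt,k,nm,i,np.round(j,2))
E
```

```text
now t=39.7 [0.5524 0.0063 0.1705] w=0.0568 f=63.7 [ 0.6  0.4 -1. ]
25 0.03 n 0 [-0.11  0.51  1.9  -0.12  0.3  -1.39]
25 0.03 n 1 [-0.11  0.51  1.9  -0.12  0.3   1.76]
25 0.03 z 0 [-0.12  0.52  1.87 -0.11  0.32 -1.4 ]
25 0.03 z 1 [-0.12  0.52  1.87 -0.11  0.32  1.74]
25 0.06 n 0 [-0.11  0.44  1.91 -0.1   0.35 -1.4 ]
25 0.06 n 1 [-0.11  0.44  1.91 -0.1   0.35  1.74]
25 0.06 z 0 [-0.12  0.47  1.84 -0.09  0.39 -1.42]
25 0.06 z 1 [-0.12  0.47  1.84 -0.09  0.39  1.72]
25 0.12 n 0 [-0.11  0.32  1.92 -0.08  0.47 -1.42]
25 0.12 n 1 [-0.11  0.32  1.92 -0.08  0.47  1.72]
25 0.12 z 0 [-0.12  0.38  1.78 -0.06  0.55 -1.45]
25 0.12 z 1 [-0.12  0.38  1.78 -0.06  0.55  1.7 ]
22 0 n 0 [-0.12  0.58  1.85 -0.09  0.33 -1.42]
22 0 n 1 [-0.12  0.58  1.85 -0.09  0.33  1.72]
22 0 z 0 [-0.12  0.58  1.85 -0.09  0.33 -1.42]
22 0 z 1 [-0.12  0.58  1.85 -0.09  0.33  1.72]
22 0.012 n 0 [-0.12  0.55  1.85 -0.08  0.35 -1.42]
22 0.012 n 1 [-0.12  0.55  1.85 -0.08  0.35  1.72]
22 0.012 z 0 [-0.12  0.56  1.84 -0.08  0.36 -1.43]
22 0.012 z 1 [-0.12  0.56  1.84 -0.08  0.36  1.72]
22 0.03 n 0 [-0.12  0.52  1.86 -0.08  0.3
[... 2834 characters left out ...]
5 0.012 z 0 [-0.12  0.58  1.74 -0.03  0.56 -1.47]
15 0.012 z 1 [-0.12  0.58  1.74 -0.03  0.56  1.67]
15 0.03 n 0 [-0.12  0.54  1.76 -0.03  0.58 -1.47]
15 0.03 n 1 [-0.12  0.54  1.76 -0.03  0.58  1.67]
15 0.03 z 0 [-0.12  0.55  1.73 -0.03  0.6  -1.48]
15 0.03 z 1 [-0.12  0.55  1.73 -0.03  0.6   1.67]
15 0.06 n 0 [-0.12  0.48  1.77 -0.03  0.62 -1.47]
15 0.06 n 1 [-0.12  0.48  1.77 -0.03  0.62  1.67]
15 0.06 z 0 [-0.12  0.51  1.7  -0.03  0.67 -1.48]
15 0.06 z 1 [-0.12  0.51  1.7  -0.03  0.67  1.66]
15 0.12 n 0 [-0.12  0.37  1.78 -0.03  0.73 -1.47]
15 0.12 n 1 [-0.12  0.37  1.78 -0.03  0.73  1.67]
15 0.12 z 0 [-0.12  0.43  1.63 -0.03  0.81 -1.48]
15 0.12 z 1 [-0.12  0.43  1.63 -0.03  0.81  1.66]
```

```bash
python3 - <<'E'
from lib import *; import cv2
h=np.radians(-11.15); t=np.radians(25)
O=np.array([.6173,-.006,0]); ex=np.array([np.cos(h),np.sin(h),0])
s=ex*np.cos(t)+np.array([0,0,np.sin(t)]); n=-ex*np.sin(t)+np.array([0,0,np.cos(t)])
t2=np.radians(22); n2=-ex*np.sin(t2)+np.array([0,0,np.cos(t2)])
base=O+ex*-.0097+np.array([0,0,.0411])+s*.003+n2*.0213
q=best(base+n*.06,quat(h+np.pi/2,(t2,h)))
r.move_straight(base+n*.08,q,speed=.1)
r.move_straight(base+n*.012,q,speed=.1)
rep("hover"); print(r.move_straight(base-n*.001,q,speed=.03,max_force=5)); a=np.array(r.read_state()["eef_pos"])-base
rep("touch"); print("along n %.4f s %.4f"%(a@n,a@s))
im,d=optics.get_image("scene"); cv2.imwrite("pics/s2.png",cv2.resize(im[120:300,240:480,::-1],None,fx=3,fy=3))
E
```

```text
hover t=41.1 [ 0.5977 -0.0021  0.0734] w=0.0564 f=63.7 [ 0.2 -1.   0. ]
True
touch t=41.5 [ 0.6024 -0.003   0.063 ] w=0.0564 f=64.9 [-2.8 -0.   5.9]
along n 0.0009 s 0.0002
```

View pics/s2.png

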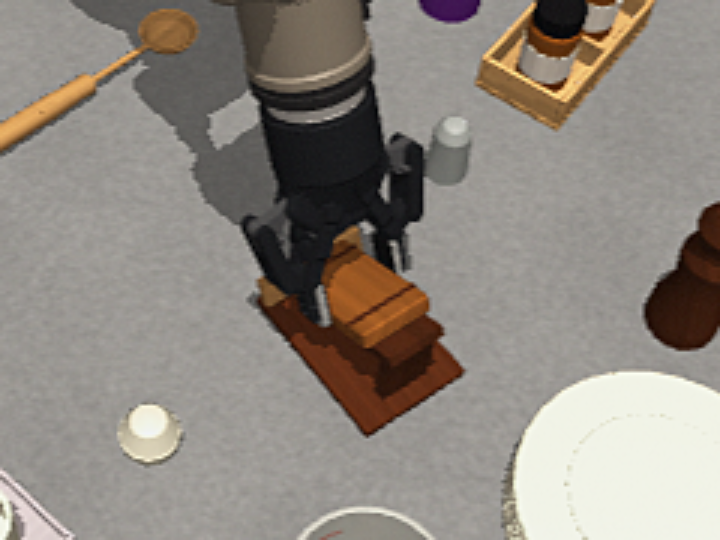

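The board lies along the slope, resting on it at about (380,290) in the crop, and contact came within 1 mm of the prediction. I'll release and check.

```bash
python3 - <<'E'
from lib import *; from vis import *
command_gripper(.07)
st=r.read_state(); R=Rot.from_quat(st["eef_rot"]).as_matrix(); p=np.array(st["eef_pos"])
r.move_straight(p-R[:,2]*.08,None,speed=.12); r.movej([-1.466,.342,1.524,0,1.275,-.146]); rep("clear")
h=np.radians(-11.15); ex=np.array([np.cos(h),np.sin(h),0]); ey=np.array([-np.sin(h),np.cos(h),0]); O=np.array([.6173,-.006,0])
W={}
for n in("top","scene"):
    im,d=optics.get_image(n); W[n]=im
    hsv=cv2.cvtColor(im,cv2.COLOR_RGB2HSV); P=cloud(n,d)
    k=(np.hypot(P[...,0]-.608,P[...,1]+.005)<.09)&(P[...,2]>.03)&(hsv[...,2]>90)&(hsv[...,1]>90)
    Q=P[k]-O; Q=np.stack([Q@ex,Q@ey,Q[:,2]],1)
    if len(Q)>30:
        A=np.c_[Q[:,:2],np.ones(len(Q))]; c=np.linalg.lstsq(A,Q[:,2],rcond=None)[0]
        print(n,len(Q),"slope deg",np.degrees(np.arctan(c[:2])).round(1),"ext",Q.min(0).round(4),Q.max(0).round(4),cv2.minAreaRect((Q[:,:2]*1000).astype(np.float32)))
    for nm,c,lo,hi,rad in(("jar+",(.5537,.3685),.078,.1,.035),("jar-",(.561,.2939),.078,.1,.035),("ram+",(.544,-.3024),.039,.06,.04),("ram-",(.546,-.3904),.039,.06,.04)):
        q,_=top_points(n,im,d,c,rad,lo,hi); b=cv2.minAreaRect((q[:,:2]*1000).astype(np.float32)); print(n,nm,np.round(b[0],1),np.round(b[1],1),round(np.median(q[:,2])*1000,1),"dev",np.round(np.array(b[0])-np.array(c)*1000,1))
cv2.imwrite("pics/s3.png",cv2.resize(W["scene"][90:370,150:480,::-1],None,fx=2,fy=2))
E
```

```text
clear t=45.1 [ 0.1311 -0.5084  0.2562] w=0.0700 f=0.0 [ 0.3  1.1 -0.6]
top 1100 slope deg [23.9  0.4] ext [-0.0682 -0.043   0.0301] [0.038  0.0445 0.0777] ((-15.12234878540039, 0.8052177429199219), (106.14659118652344, 87.54431915283203), 0.07293069362640381)
top jar+ [552.6 368.5] [41.  39.9] 86.3 dev [-1.1 -0. ]
top jar- [559.6 293.9] [41.1 41.3] 86.3 dev [-1.4  0. ]
top ram+ [ 543.8 -301.4] [53.9 56.2] 44.2 dev [-0.2  1. ]
top ram- [ 546.3 -389.7] [54.4 54.9] 44.2 dev [0.3 0.7]
scene 923 slope deg [23. -0.] ext [-0.0668 -0.0449  0.03  ] [0.0582 0.044  0.0779] ((-10.271369934082031, -8.976757049560547), (86.98625183105469, 126.04219818115234), 80.85938262939453)
scene jar+ [553.7 368. ] [40.8 41.7] 86.8 dev [ 0.  -0.5]
scene jar- [561.4 293.1] [40.4 40.9] 87.2 dev [ 0.4 -0.8]
scene ram+ [ 545.  -302.4] [55.4 55. ] 45.1 dev [ 1. -0.]
scene ram- [ 547.2 -391.3] [54.6 54.5] 45.2 dev [ 1.2 -0.9]
```

View pics/s3.png

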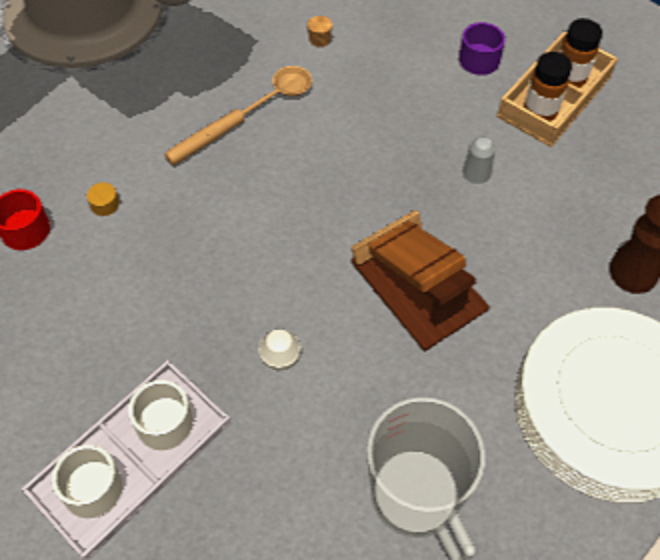

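The picture shows the jars upright in the caddy, the ramekins in the tray, and the board on the stand at (418,252). I'll recheck the board's slope without the lip and hand in if it is right.

```bash
python3 - <<'E'
from lib import *; from vis import *
h=np.radians(-11.15); ex=np.array([np.cos(h),np.sin(h),0]); ey=np.array([-np.sin(h),np.cos(h),0]); O=np.array([.6173,-.006,0])
ok=True
for n in("top","scene"):
    im,d=optics.get_image(n); hsv=cv2.cvtColor(im,cv2.COLOR_RGB2HSV); P=cloud(n,d)-O
    Q=np.stack([P@ex,P@ey,P[...,2]],-1)[(d>0)&(hsv[...,1]>90)]
    off=Q[:,2]-(.020+(Q[:,0]+.055)*np.tan(np.radians(25)))   # height over slope; board top expected .0166
    k=(Q[:,0]>-.04)&(Q[:,0]<.028)&(abs(Q[:,1])<.04)&(off>.009)&(off<.03)
    B=Q[k]; c=np.linalg.lstsq(np.c_[B[:,:2],np.ones(len(B))],B[:,2],rcond=None)[0]
    sl=np.degrees(np.arctan(c[:2])); yc=(B[:,1].min()+B[:,1].max())/2
    print(n,len(B),sl.round(1),"off",np.median(off[k]).round(4),"y",B[:,1].min().round(4),B[:,1].max().round(4))
    ok&=abs(sl[0]-25)<3 and abs(yc)<.008 and abs(np.median(off[k])-.0166)<.004
print(ok)
if ok: print(r.finish_job())
E
```

```text
top 748 [24.9  0.1] off 0.0153 y -0.0288 0.0291
scene 617 [25.   1.4] off 0.0163 y -0.0298 0.0285
True
the job is handed in; nothing more can be done
None
```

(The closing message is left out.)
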